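# Draw the long ruler out of the half-covered stationery tray

## Robot

A 7-joint arm with a two-finger parallel gripper is mounted at the origin on a cart in front of the work surface, level with it; the furniture and walls round the work are solid. World frame = base frame: x ahead of the robot, y to its left, z up, the work surface at z = 0. Lengths are in m, angles in rad, forces in N, time in s.
With the tool pointing down it reaches from about 0.4 to 0.875 m from the base axis. Payload 6.5 kg.
Tool frame: the origin (TCP) lies midway between the tips of the shut fingers; the grasp point (between the pads) lies 19 mm behind it (ctrl.tcp_to_grasp is the distance from the TCP to the grasp point, in m); z points along the fingers, y is the line along which they close (so a half turn about z gives the same grasp; the last joint's range is limited). The gripper opens to 85 mm and grips with 20 to 120 N. Pads are 22 mm wide; open, the fingers measure 114 mm over their backs; the gripper's body (76 mm by 85 mm) begins 54 mm behind the grasp point. The pads swing forward as they close: fully open they stand 13 mm farther back than shut.
Start: joints at [1.157, 0.536, -0.004, 1.538, 0.003, 1.067, -0.071], TCP at [0.222, -0.611, 0.231] pointing down, gripper open.
Joint ranges: [-2.7, 2.7], [-0.37, 2.16], [-1.27, 1.26], [0.24, 2.4], [-1.31, 4.45], [0.19, 1.91], [-2.76, 2.76]. Speed limits (rad/s): [2.39, 2.39, 3.14, 3.14, 3.14, 3.14, 3.14].

## Interface

Orientations are given as a rotation vector (axis times angle).
In Python, from cell import ctrl, imaging, job gives the robot as it stands.
- The arm moves only by the tool jog_arm, never from a script. Its argument "commands" is one flat list of numbers, 7 for each row, row after row: the shift along the tool's x, y, z in m, then the turn, a rotation vector about the tool's x, y, z in rad, then the finger opening in m, from 0 to 0.0854. A call has 1 to 10 rows; each row shifts and turns the commanded pose from where the row before left it, along the tool's axes as they then stand; what a row does not reach is not made up. A row lasts 1/12 s, in which the tool goes at most 41.7 mm and 7.16 degrees, less where a joint would pass 70% of its speed; a pose out of reach is approached as far as the arm can. A call with a gripper value outside its range is refused whole. The fingers move at their own pace and stop on an object; "force" is the grip in N (left out, the last holds). Time passes only in rows, so rows that do not move let the fingers close. It gives the time, the measured TCP pose, the force, the opening and the grip force at its end, in the units of the state.
- ctrl.read_state(): the state, without advancing time (a new reading comes with each control period).
- imaging.snapshot(name): name is "scene" or "top"; returns the picture (480x640x3 uint8, blue, green, red); there is no depth.
- imaging.get_calibration(name): a dict with "fx", "fy", "cx", "cy" (pixels), "xyz" and "attitude" of the camera in the world. Camera axes: x right, y up, looking along -z (the intrinsics and any distortion apply to the point x, -y, -z); pixel columns grow to the right and rows downward; lengths in m; the calibration is good to about 2 mm. A picture is of the moment at which its call begins. get_calibration takes no time and is no camera call.
- job.finish_job(): hands the job in; it is judged then, once.
Trained networks look in the newest picture that a camera, given by its name, has taken for a name from the list of things; names that differ only in an ending like _2 or _b are one class to them, and where a whole thing is asked for, a point or a joint stands for the part that bears it (a point fixed in the world has none). Each returns a list of dicts, best first, with "confidence" (0 to 1); they miss things now and then, are a little off and sometimes report something else, mostly with a low value. They report only what shows in the picture. A call takes as long as a camera call.
- imaging.look_for(thing, camera): "at" ([x, y, z] in m, in the coordinates of the camera as it stood for that picture, good to about 4 mm: the middle of the surface that is visible of it).
- imaging.landmark_of(thing, camera): "at" ([x, y, z] in m, in the coordinates of the camera as it stood for that picture, good to about 4 mm: a listed point, or the origin of a listed thing).
The state is a dict: "t": time; "joint_pos": joint angles; "joint_velocities": joint speeds; "tau": joint torques, N m; "ee_pos": TCP position; "eef_rot": TCP orientation; "wrist_force": force on the tool from outside, world axes, zero at the start; "moment": the same for the moment, N m; "grip_width": finger opening in m; "grasp_force": force on a finger pad.
Only numpy, scipy, OpenCV 4.12 (cv2) and the standard library are available. Lean on these libraries where they do the work, as an engineer would, in place of code of your own. Each camera call takes 0.05 s, during which the arm holds its last target. There are 200 camera calls.

## Task

Take the wooden ruler out of the grey stationery tray: it is longer than the opening and one end lies under the fixed blue cover, so tip its free end up through the opening, draw it out diagonally and do not pry hard against the tray or the cover. Finish while holding it in the gripper, still and roughly level, a hand's width above the tray's rim and not touching it; do not put it down. Leave the eraser on the cover, the calculator, the tape roll and the stapler where they are.

Things in the scene. Friction and masses are not known exactly. Their poses are not given: they have to be found in the camera images.
- tray: grey stationery tray, fixed to the worktop; outside 170 (its x) x 275 (its y) x 64 mm high, walls 5 mm, floor 4 mm; inside 160 x 265 mm, 60 mm deep. Origin: centre of its underside; z up. A fixed blue cover roofs its +y end; the opening is the remaining 165 mm (y) x 160 mm (x) at the -y end
- cover_edge (a point): middle of the free edge of the blue cover, on its underside: 64 mm high, at tray (0, +32.5 mm). The cover is 4 mm thick (top at 68 mm) and reaches from here 100 mm to the inside of the +y end wall
- open_end (a point): top middle of the tray's end wall at the open (-y) end, 64 mm high
- ruler: loose bar ruler of light wood with brass end caps, 240 mm long (its y) x 22 wide (its x) x 14 thick (its z), 50 to 100 g. Origin: middle of its underside. Lies flat on the tray floor, nearly along the tray, +y end under the cover. Grip across its 22 mm width in the opening, near the middle. With the rear end near the floor, a tilt of 16 to 25 degrees clears both end wall and cover
- ruler_front (a point): centre of the ruler's -y end face, the free end in the opening
- ruler_rear (a point): centre of the ruler's +y end face, the end under the cover at the start
- eraser: blue and white eraser, 58 x 23 x 13 mm, lying loose on top of the cover; origin at its underside
- calculator: grey calculator, 116 x 70 x 17 mm, loose on the worktop; origin at its underside
- tape_roll: roll of beige tape lying flat, 96 mm across, 25 mm high; origin at its underside
- stapler: black stapler, 154 x 38 x 48 mm, loose on the worktop; origin at its underside

How it is judged:
By the outcome, as a careful person would: the job done as asked, in the order asked, and still so for the second after the job is handed in, while the arm keeps its last pose, push and grip.
It also fails if it takes over 43 s, if anything falls off the work surface, if the arm or the gripper's body presses on something with over 40 N, if the wrist force passes 120 N, or if a joint passes its speed limit or range.

## Working session

There is one attempt and no reset: what is moved stays moved. The work goes in short steps, Python scripts to look and compute and a tool call to move; the robot and the scene stay as the last step left them, time stands still between calls to the robot, and variables do not carry over. Pictures are saved under pics/ and viewed, at most 10 in all, crops included, and the job is handed in when it is done.

Besides the shell and the picture viewer there is one more tool, called after ">>>" as name(argument=value, ...) on one line, values as JSON. jog_arm: Moves the arm, as the interface text tells. Its arguments: {"type":"object","properties":{"commands":{"type":"array"},"force":{"type":"number"}},"required":["commands"]}

```bash
mkdir -p pics; cat > h.py <<'E'
import numpy as np, cv2
from scipy.spatial.transform import Rotation as R
from cell import ctrl, imaging, job
def cam(n):
    c=imaging.get_calibration(n); a=np.array(c["attitude"],float)
    return c, (R.from_matrix(a) if a.shape==(3,3) else R.from_rotvec(a)), np.array(c["xyz"])
def w(n,p):
    c,r,t=cam(n); return r.apply(p)+t
def st():
    s=ctrl.read_state(); r=R.from_rotvec(s["eef_rot"])
    print("t",round(s["t"],2),"p",np.round(s["ee_pos"],4),"F",np.round(s["wrist_force"],1),"g",s["grip_width"],s["grasp_force"]); print(np.round(r.as_matrix(),3)); print("q",np.round(s["joint_pos"],2))
    return s,r
E
cat > look.py <<'E'
from h import *
st(); print(ctrl.tcp_to_grasp)
for n in ("scene","top"):
    cv2.imwrite(f"pics/{n}0.png",imaging.snapshot(n)); print(imaging.get_calibration(n))
    for k in ("tray","cover_edge","open_end","ruler","ruler_front","ruler_rear","eraser","stapler","tape_roll","calculator"):
        for d in imaging.landmark_of(k,n)[:2]: print(n,k,np.round(w(n,d["at"]),4),round(d["confidence"],2))
E
python3 look.py
```

```text
t 0.0 p [ 0.2213 -0.6105  0.2304] F [0.6 0.3 0.4] g 0.08523447777991384 0.0
[[ 0.94   0.341 -0.001]
 [ 0.341 -0.94   0.002]
 [-0.    -0.002 -1.   ]]
q [ 1.16  0.54 -0.    1.54  0.    1.07 -0.07]
0.0187
{'fx': 587.4443062710104, 'fy': 587.4443062710104, 'cx': 318.17826054758496, 'cy': 238.53264577902812, 'xyz': array([-0.46648376,  0.70792795,  0.60202911]), 'attitude': array([ 0.63810504, -1.20576791, -1.85410245])}
scene tray [5.272e-01 7.580e-02 3.000e-04] 0.91
scene cover_edge [0.5333 0.1093 0.0604] 0.9
scene eraser [0.5106 0.1799 0.0677] 0.61
scene stapler [ 0.3856 -0.2846  0.0013] 0.58
scene tape_roll [0.491  0.4394 0.0006] 0.65
scene calculator [ 6.385e-01 -2.821e-01 -5.000e-04] 0.88
{'fx': 601.5251130695933, 'fy': 601.5251130695933, 'cx': 329.4231590946345, 'cy': 233.65319100722172, 'xyz': array([0.37576648, 0.06658266, 1.53919967]), 'attitude': array([ 0.07051928, -0.09533968, -1.55813874])}
top tray [0.5304 0.0785 0.0024] 0.83
top cover_edge [0.5341 0.1023 0.0631] 0.8
top cover_edge [0.5283 0.0777 0.0008] 0.69
top open_end [ 0.5206 -0.0552  0.0625] 0.85
top ruler [0.5212 0.0768 0.004 ] 0.66
top ruler_front [ 0.5191 -0.0403  0.0176] 0.7
top eraser [0.5064 0.184  0.0692] 0.67
top eraser [ 0.3816 -0.2904  0.0022] 0.4
top stapler [ 0.3822 -0.2935  0.0021] 0.75
top stapler [0.5086 0.1839 0.0668] 0.28
top tape_roll [ 0.4905  0.4361 -0.0012] 0.69
top calculator [ 0.4905  0.4396 -0.0019] 0.6
```

View pics/top0.png

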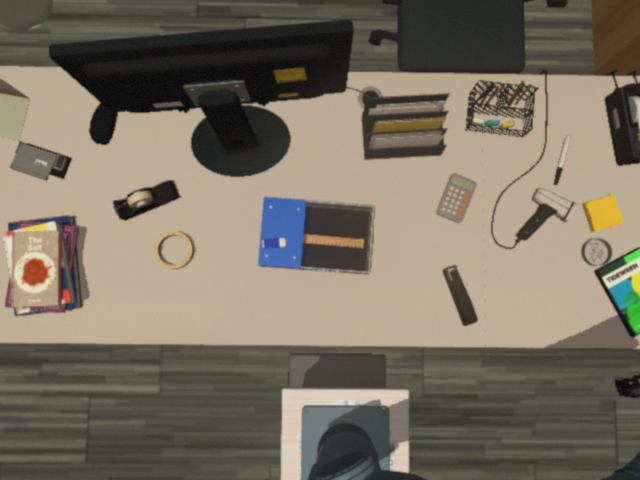

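View pics/scene0.png

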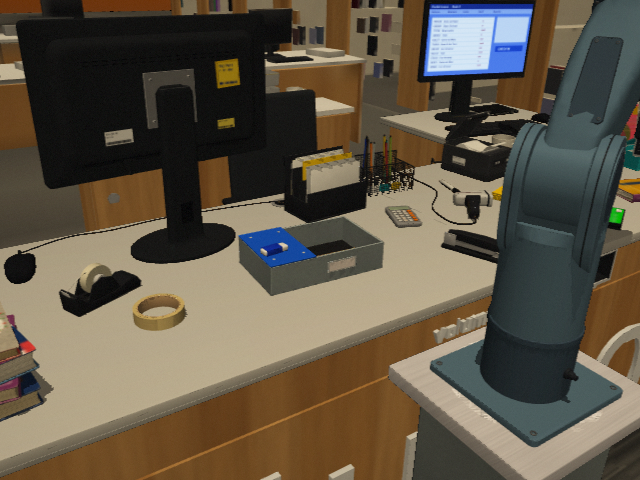

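The top view shows the ruler at about (305,239) to (364,244), with its left end hidden under the blue cover at columns 262-306. The opening runs to about column 374. The scene view shows the eraser on the cover, and the area around the tray is clear.

```bash
cat > seg.py <<'E'
from h import *
im=imaging.snapshot("top"); c,r,t=cam("top")
def back(u,v,z):
    d=r.apply([(u-c["cx"])/c["fx"],-(v-c["cy"])/c["fy"],-1]); return t+d*(z-t[2])/d[2]
hsv=cv2.cvtColor(im,cv2.COLOR_BGR2HSV)
def blob(lo,hi,z,name):
    m=cv2.inRange(hsv,lo,hi); k=np.zeros_like(m); k[190:280,250:385]=m[190:280,250:385]
    n,l,s,_=cv2.connectedComponentsWithStats(k); i=1+np.argmax(s[1:,4]); v,u=np.where(l==i)
    b=cv2.boxPoints(cv2.minAreaRect(np.c_[u,v].astype(np.float32)))
    print(name,s[i],[np.round(back(*q,z),4)[:2].tolist() for q in b])
blob((5,90,90),(25,255,255),.018,"ruler"); blob((105,120,60),(130,255,255),.068,"cover")
cv2.imwrite("pics/crop.png",cv2.resize(im[185:285,250:390],None,fx=5.6,fy=5.6,interpolation=cv2.INTER_CUBIC))
E
python3 seg.py
```

```text
ruler [304 234  61  15 607] [[0.5126, 0.1091], [0.5384, 0.1073], [0.5268, -0.0456], [0.501, -0.0435]]
cover [ 259  198   47   70 2663] [[0.4545, 0.2163], [0.6212, 0.2066], [0.614, 0.1023], [0.4473, 0.1132]]
```

View pics/crop.png

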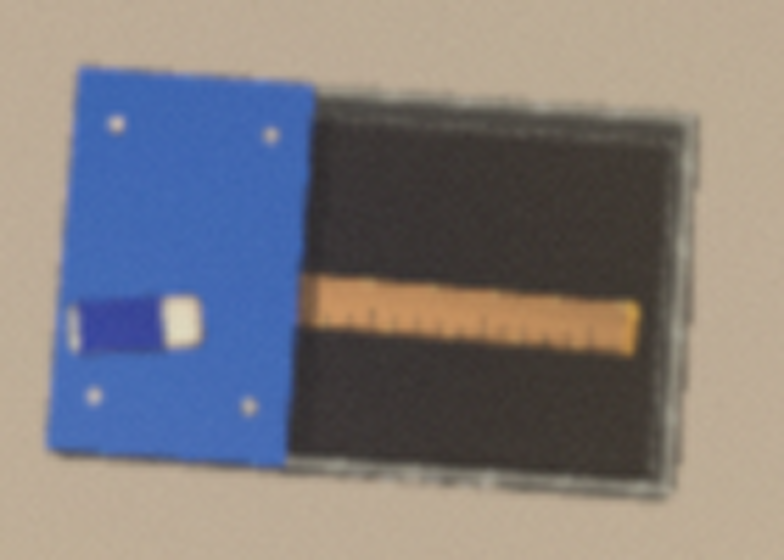

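>>> jog_arm(commands=[0,0,0,0,0,-0.1147,0.0854,0,0,0,0,0,-0.1147,0.0854,0,0,0,0,0,-0.1147,0.0854,0,0,0,0,0,-0.1147,0.0854,0,0,0,0,0,-0.1147,0.0854,0,0,0,0,0,-0.1147,0.0854,0,0,0,0,0,-0.1147,0.0854,0,0,0,0,0,-0.1147,0.0854,0,0,0,0,0,-0.1147,0.0854,0,0,0,0,0,-0.1147,0.0854], force=60)

```text
t: 1.98
ee_pos: [0.2214, -0.6111, 0.2313]
eef_rot: [-2.298, -2.142, 0.0]
wrist_force: [0.2, 0.5, -0.1]
grip_width: 0.0855
grasp_force: 0.0
```

>>> jog_arm(commands=[0.034,0.0124,0,0,0,0,0.0854,0.034,0.0124,0,0,0,0,0.0854,0.034,0.0124,0,0,0,0,0.0854,0.034,0.0124,0,0,0,0,0.0854,0.034,0.0124,0,0,0,0,0.0854,0.034,0.0124,0,0,0,0,0.0854,0.034,0.0124,0,0,0,0,0.0854,0.034,0.0124,0,0,0,0,0.0854,0.034,0.0124,0,0,0,0,0.0854,0.034,0.0124,0,0,0,0,0.0854])

```text
t: 2.82
ee_pos: [0.3714, -0.28, 0.2316]
eef_rot: [2.304, 2.135, -0.0]
wrist_force: [0.8, 0.3, -0.4]
grip_width: 0.0851
grasp_force: 0.0
```

>>> jog_arm(commands=[0.034,0.0124,0,0,0,0,0.0854,0.034,0.0124,0,0,0,0,0.0854,0.034,0.0124,0,0,0,0,0.0854,0.034,0.0124,0,0,0,0,0.0854,0.034,0.0124,0,0,0,0,0.0854,0.034,0.0124,0,0,0,0,0.0854,0.034,0.0124,0,0,0,0,0.0854,0.034,0.0124,0,0,0,0,0.0854,0,0,0,0,0.0873,0,0.0854,0,0,0,0,0.0873,0,0.0854])

```text
t: 3.65
ee_pos: [0.4922, -0.0108, 0.2325]
eef_rot: [-2.197, -2.064, -0.201]
wrist_force: [-0.2, -1.5, -1.5]
grip_width: 0.0858
grasp_force: 0.0
```

```bash
cat > goal.py <<'E'
from h import *
import sys
# target world point of TCP -> shift in tool axes
s,r=st(); g=np.array([float(a) for a in sys.argv[1:4]])
print("tool shift",np.round(r.inv().apply(g-s["ee_pos"]),4))
E
python3 goal.py 0.5215 0.0552 0.12; ls
```

```text
t 3.65 p [ 0.4922 -0.0108  0.2325] F [-0.2 -1.5 -1.5] g 0.08579961621436213 0.0
[[ 0.061  0.998  0.015]
 [ 0.982 -0.063  0.178]
 [ 0.179  0.003 -0.984]]
q [ 0.57  0.34 -0.63  1.92  0.02  0.92 -0.1 ]
tool shift [0.0465 0.0247 0.1228]
goal.py
h.py
look.py
pics
seg.py
```

>>> jog_arm(commands=[0.0093,0.005,0.0246,0,0,0.013,0.0854,0.0093,0.005,0.0246,0,0,0,0.0854,0.0093,0.005,0.0246,0,0,0,0.0854,0.0093,0.005,0.0246,0,0,0,0.0854,0.0093,0.005,0.0246,0,0,0,0.0854,0,0,0,0,0,0,0.06,-0.0039,0,0.0213,0,0,0,0.06,-0.0039,0,0.0213,0,0,0,0.06,-0.0039,0,0.0213,0,0,0,0.06,0,0,0,0,0,0,0.06])

```text
t: 4.48
ee_pos: [0.5186, 0.0455, 0.0509]
eef_rot: [-2.225, -2.033, -0.186]
wrist_force: [-1.1, 0.1, 0.0]
grip_width: 0.0599
grasp_force: 0.0
```

```bash
python3 - <<'E'
from h import *
for n in ("top",):
    im=imaging.snapshot(n); cv2.imwrite("pics/t2.png",cv2.resize(im[185:285,250:390],None,fx=5.6,fy=5.6,interpolation=cv2.INTER_CUBIC))
    for k in ("ruler","ruler_front"):
        for d in imaging.landmark_of(k,n)[:1]: print(n,k,np.round(w(n,d["at"]),4),round(d["confidence"],2))
E
python3 goal.py 0.5215 0.0552 0.008
```

```text
top ruler [0.5234 0.0752 0.0015] 0.59
t 4.63 p [0.5216 0.0463 0.0546] F [ 1.7 -0.3  0.7] g 0.059512418582469424 0.0
[[ 0.088  0.996  0.015]
 [ 0.981 -0.089  0.173]
 [ 0.174 -0.001 -0.985]]
q [ 0.32  0.65 -0.49  1.98  0.23  0.56 -0.36]
tool shift [ 0.0006 -0.0009  0.0474]
```

View pics/t2.png

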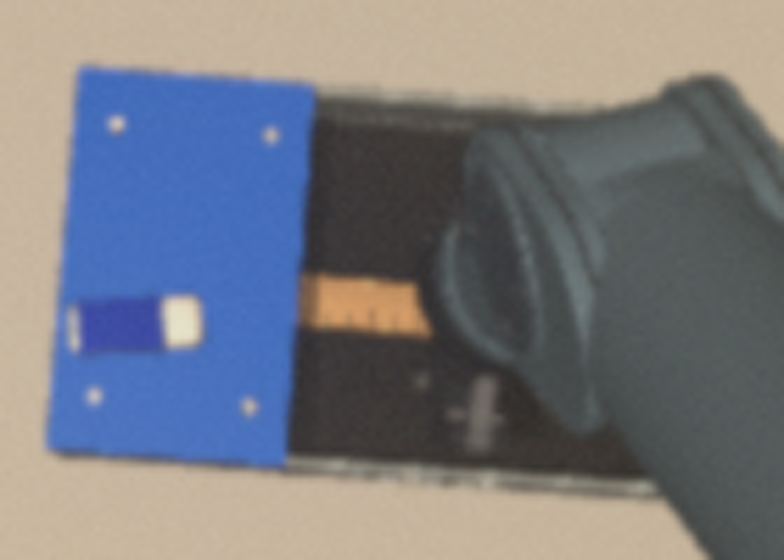

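The arm is over the opening, the ruler has not moved (visible from 302 to 430 in the crop), and the fingers straddle it. I'll go down now.

>>> jog_arm(commands=[0,0,0.014,0,0,0,0.06,0,0,0.014,0,0,0,0.06,0,0,0.012,0,0,0,0.05,0,0,0,0,0,0,0.05,0,0,0,0,0,0,0.05,0,0,0,0,0,0,0.05])

```text
t: 5.13
ee_pos: [0.522, 0.0535, 0.0147]
eef_rot: [-2.226, -2.036, -0.194]
wrist_force: [-0.1, -0.6, -0.2]
grip_width: 0.0503
grasp_force: 0.0
```

```bash
python3 goal.py 0.5215 0.0552 0.007;python3 goal.py 0.5215 0.0552 0.007|tail -1
```

```text
t 5.13 p [0.522  0.0535 0.0147] F [-0.1 -0.6 -0.2] g 0.05026221026154252 0.0
[[ 0.088  0.996  0.014]
 [ 0.981 -0.089  0.173]
 [ 0.174 -0.001 -0.985]]
q [ 0.27  0.72 -0.45  1.98  0.26  0.48 -0.39]
tool shift [ 0.0003 -0.0007  0.0079]
tool shift [ 0.0003 -0.0007  0.0079]
```

>>> jog_arm(commands=[0,0,0.004,0,0,-0.012,0.05,0,0,0.003,0,0,0,0.05,0,0,0,0,0,0,0.03,0,0,0,0,0,0,0.015,0,0,0,0,0,0,0.01,0,0,0,0,0,0,0.01,0,0,0,0,0,0,0.01,0,0,0,0,0,0,0.01,0,0,0,0,0,0,0.01], force=60)

```text
t: 5.88
ee_pos: [0.5216, 0.0547, 0.0072]
eef_rot: [-2.214, -2.05, -0.194]
wrist_force: [-0.9, -0.7, 5.9]
grip_width: 0.0206
grasp_force: 59.4
```

```bash
python3 goal.py 0.5215 0.0552 0.007
```

```text
t 5.88 p [0.5216 0.0547 0.0072] F [-0.9 -0.7  5.9] g 0.02056883580917031 59.38435435295105
[[ 0.076  0.997  0.013]
 [ 0.982 -0.077  0.173]
 [ 0.174  0.    -0.985]]
q [ 0.27  0.73 -0.45  1.98  0.27  0.47 -0.39]
tool shift [ 0.0005 -0.0001  0.0003]
```

>>> jog_arm(commands=[0.0005,0,-0.003,0,0,0,0.01,0.0007,0,-0.0034,0,-0.025,0,0.01,0.0007,0,-0.0034,0,-0.025,0,0.01,0.0007,0,-0.0034,0,-0.025,0,0.01,0.0007,0,-0.0034,0,-0.025,0,0.01,0.0007,0,-0.0034,0,-0.025,0,0.01,0.0007,0,-0.0034,0,-0.025,0,0.01,0.0007,0,-0.0034,0,-0.025,0,0.01,0,0,0,0,0,0,0.01])

```text
t: 6.63
ee_pos: [0.522, 0.0591, 0.0347]
eef_rot: [2.302, 2.137, 0.001]
wrist_force: [-0.7, 0.2, -0.8]
grip_width: 0.0201
grasp_force: 58.7
```

```bash
python3 - <<'E'
from h import *
st()
for n in ("scene","top"):
    im=imaging.snapshot(n); cv2.imwrite(f"pics/{n}3.png",im)
    for k in ("ruler","ruler_front","ruler_rear"):
        for d in imaging.landmark_of(k,n)[:1]: print(n,k,np.round(w(n,d["at"]),4),round(d["confidence"],2))
a=cv2.resize(cv2.imread("pics/scene3.png")[190:310,200:420],None,fx=3.5,fy=3.5,interpolation=cv2.INTER_CUBIC); cv2.imwrite("pics/s3c.png",a)
E
```

```text
t 6.63 p [0.522  0.0591 0.0347] F [-0.7  0.2 -0.8] g 0.020123954759784395 58.7233829498291
[[ 0.074  0.997  0.001]
 [ 0.997 -0.074 -0.   ]
 [-0.     0.001 -1.   ]]
q [ 0.04  0.65 -0.31  1.97  0.35  0.57 -0.57]
scene ruler [0.5267 0.0819 0.0257] 0.65
scene ruler_front [ 0.5187 -0.0347  0.0526] 0.55
top ruler [0.5236 0.0813 0.0251] 0.44
```

View pics/s3c.png

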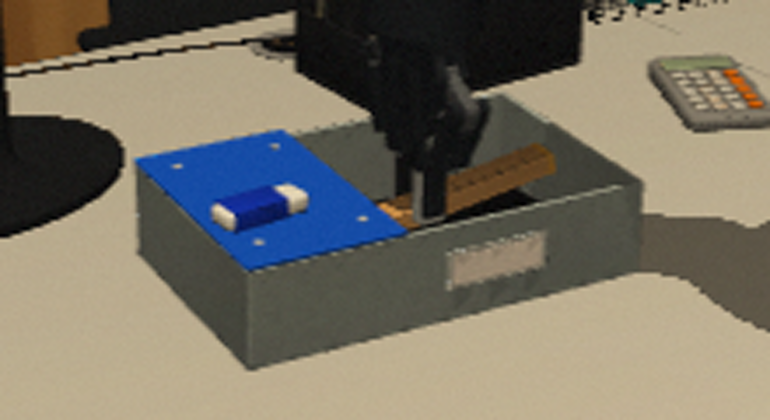

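The crop shows the ruler tilted about 10° in the gripper, with its front end (about 540,155) rising in the opening. The eraser and cover are undisturbed. I'll tip another 10°.

>>> jog_arm(commands=[0.0007,0,-0.0034,0,-0.025,0,0.01,0.0007,0,-0.0034,0,-0.025,0,0.01,0.0007,0,-0.0034,0,-0.025,0,0.01,0.0007,0,-0.0034,0,-0.025,0,0.01,0.0007,0,-0.0034,0,-0.025,0,0.01,0.0007,0,-0.0034,0,-0.025,0,0.01,0.0007,0,-0.0034,0,-0.025,0,0.01,0,0,0,0,0,0,0.01])

```text
t: 7.7
ee_pos: [0.5225, 0.0657, 0.0578]
eef_rot: [2.211, 2.052, -0.193]
wrist_force: [-0.2, 0.7, -0.6]
grip_width: 0.0207
grasp_force: 58.7
```

```bash
python3 - <<'E'
from h import *
st()
for n in ("scene","top"):
    im=imaging.snapshot(n); cv2.imwrite(f"pics/{n}4.png",im)
    for k in ("ruler","ruler_front","ruler_rear"):
        for d in imaging.landmark_of(k,n)[:1]: print(n,k,np.round(w(n,d["at"]),4),round(d["confidence"],2))
a=cv2.resize(cv2.imread("pics/scene4.png")[190:310,200:420],None,fx=3.5,fy=3.5,interpolation=cv2.INTER_CUBIC); cv2.imwrite("pics/s4c.png",a)
E
```

```text
t 7.7 p [0.5225 0.0657 0.0578] F [-0.2  0.7 -0.6] g 0.020725100657931254 58.73048186302185
[[ 0.074  0.997 -0.012]
 [ 0.982 -0.075 -0.173]
 [-0.174  0.001 -0.985]]
q [-0.16  0.63 -0.2   1.93  0.43  0.71 -0.75]
scene ruler [0.5281 0.0836 0.047 ] 0.93
scene ruler_front [ 0.519  -0.0284  0.0903] 0.66
top ruler_front [ 0.5188 -0.0229  0.0954] 0.82
```

View pics/s4c.png

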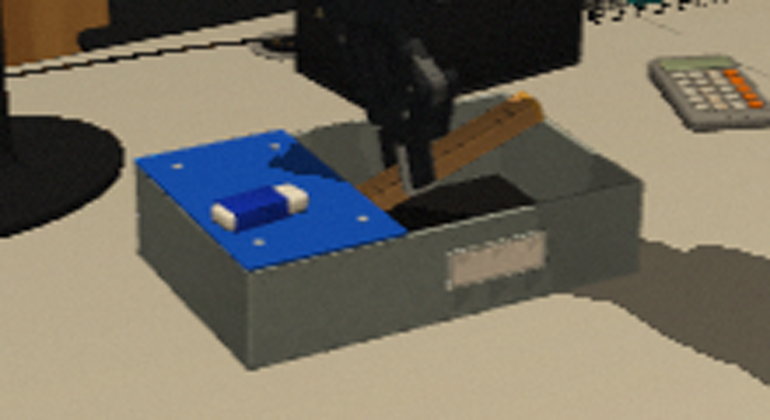

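The ruler is at about 20° with its front end (520,100) above the rim, and it touches neither the cover nor the wall. I'll draw it out along its axis.

>>> jog_arm(commands=[-0.0108,0,-0.0019,0,0,0,0.01,-0.0108,0,-0.0019,0,0,0,0.01,-0.0108,0,-0.0019,0,0,0,0.01,-0.0108,0,-0.0019,0,0,0,0.01,-0.0108,0,-0.0019,0,0,0,0.01,-0.0108,0,-0.0019,0,0,0,0.01,-0.0108,0,-0.0019,0,0,0,0.01,-0.0108,0,-0.0019,0,0,0,0.01,-0.0108,0,-0.0019,0,0,0,0.01,-0.0108,0,-0.0019,0,0,0,0.01])

```text
t: 8.93
ee_pos: [0.5142, -0.0399, 0.0954]
eef_rot: [2.213, 2.049, -0.195]
wrist_force: [0.0, -0.5, -1.5]
grip_width: 0.0201
grasp_force: 58.7
```

```bash
python3 - <<'E'
from h import *
st()
for n in ("scene","top"):
    im=imaging.snapshot(n); cv2.imwrite(f"pics/{n}5.png",im)
    for k in ("ruler","ruler_front","ruler_rear"):
        for d in imaging.landmark_of(k,n)[:1]: print(n,k,np.round(w(n,d["at"]),4),round(d["confidence"],2))
z=lambda n,a:cv2.resize(cv2.imread(f"pics/{n}5.png")[a[0]:a[0]+120,a[1]:a[1]+220],None,fx=2.5,fy=2.5,interpolation=cv2.INTER_CUBIC)
cv2.imwrite("pics/s5c.png",np.vstack([z("scene",(190,200)),z("top",(170,230))])[:600])
E
```

```text
t 8.93 p [ 0.5142 -0.0399  0.0954] F [ 0.  -0.5 -1.5] g 0.020083071169237087 58.73838543891907
[[ 0.076  0.997 -0.014]
 [ 0.982 -0.077 -0.174]
 [-0.175 -0.    -0.985]]
q [ 0.04  0.53 -0.2   1.97  0.42  0.73 -0.54]
scene ruler [ 0.5187 -0.02    0.0853] 0.79
scene ruler_front [ 0.5115 -0.1307  0.1307] 0.58
scene ruler_rear [0.5235 0.0984 0.0494] 0.69
top ruler_front [ 0.5092 -0.1306  0.1347] 0.74
top ruler_rear [0.5226 0.0931 0.0468] 0.94
```

View pics/s5c.png

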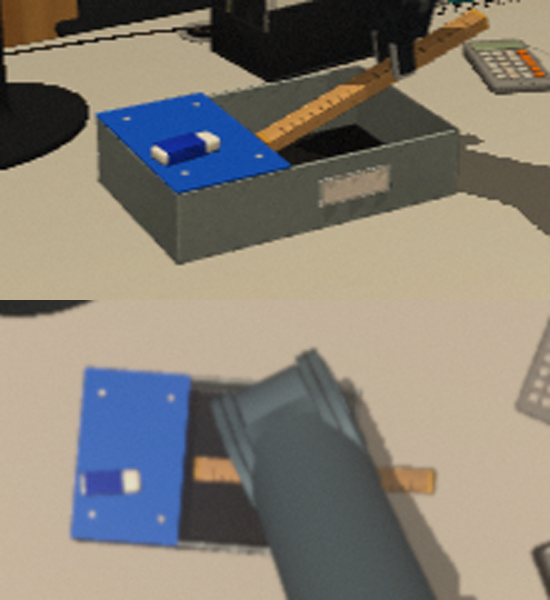

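The rear end (265,140 in the upper crop, 195,470 in the lower) is clear of the cover edge by about 10 mm. I'll draw it slightly more, lift, level, then move back over the tray.

>>> jog_arm(commands=[-0.008,0,-0.0014,0,0,0,0.01,0,0,0,0,0,0,0.01,-0.0018,0,-0.0103,0,0,0,0.01,-0.0018,0,-0.0103,0,0,0,0.01,-0.0018,0,-0.0103,0,0,0,0.01,-0.0018,0,-0.0103,0,0,0,0.01,-0.0018,0,-0.0103,0,0,0,0.01,-0.0018,0,-0.0103,0,0,0,0.01,0,0,0,0,0,0,0.01])

```text
t: 10.08
ee_pos: [0.5152, -0.0462, 0.1631]
eef_rot: [2.212, 2.047, -0.19]
wrist_force: [1.2, -0.4, -0.8]
grip_width: 0.0203
grasp_force: 58.8
```

>>> jog_arm(commands=[0,0,0,0,0.035,0,0.01,0,0,0,0,0.035,0,0.01,0,0,0,0,0.035,0,0.01,0,0,0,0,0.035,0,0.01,0,0,0,0,0.035,0,0.01,0,0,0,0,0.035,0,0.01,0,0,0,0,0.035,0,0.01,0,0,0,0,0.035,0,0.01,0,0,0,0,0.035,0,0.01,0,0,0,0,0.035,0,0.01])

```text
t: 10.92
ee_pos: [0.5135, -0.0464, 0.1605]
eef_rot: [-2.213, -2.049, -0.195]
wrist_force: [1.1, 0.0, -0.6]
grip_width: 0.0201
grasp_force: 58.8
```

```bash
cat > chk.py <<'E'
from h import *
for n in ("scene","top"):
    im=imaging.snapshot(n); cv2.imwrite(f"pics/{n}6.png",im)
    for k in ("ruler","ruler_front","ruler_rear","eraser"):
        for d in imaging.landmark_of(k,n)[:1]: print(n,k,np.round(w(n,d["at"]),4),round(d["confidence"],2))
E
python3 chk.py; python3 goal.py 0.521 0.045 0.16
```

```text
scene ruler [ 0.5181 -0.0235  0.1545] 0.82
scene ruler_front [ 0.5102 -0.1432  0.1625] 0.72
scene ruler_rear [0.5231 0.0973 0.1633] 0.83
scene eraser [0.5083 0.1801 0.0682] 0.57
top ruler [ 0.5107 -0.0261  0.1573] 0.64
top ruler_rear [0.5233 0.0989 0.1627] 0.82
top eraser [0.5041 0.184  0.0668] 0.5
t 11.42 p [ 0.5137 -0.0458  0.1606] F [0.2 1.  0. ] g 0.020208598060481305 58.772905468940735
[[ 0.075  0.997  0.013]
 [ 0.982 -0.076  0.173]
 [ 0.173 -0.    -0.985]]
q [ 0.43  0.45 -0.4   1.93 -0.01  0.79 -0.  ]
tool shift [0.0896 0.0004 0.0164]
```

Level, with the underside at about 0.156. Now I'll centre it over the tray.

>>> jog_arm(commands=[0.0128,0,0.0023,0,0,0,0.01,0.0128,0,0.0023,0,0,0,0.01,0.0128,0,0.0023,0,0,0,0.01,0.0128,0,0.0023,0,0,0,0.01,0.0128,0,0.0023,0,0,0,0.01,0.0128,0,0.0023,0,0,0,0.01,0.0128,0,0.0023,0,0,0,0.01,0,0,0,0,0,0,0.01,0,0,0,0,0,0,0.01,0,0,0,0,0,0,0.01])

```text
t: 12.25
ee_pos: [0.5207, 0.0436, 0.1602]
eef_rot: [-2.214, -2.049, -0.193]
wrist_force: [-0.5, -0.3, -1.5]
grip_width: 0.0202
grasp_force: 58.8
```

```bash
python3 chk.py; python3 goal.py 0.521 0.045 0.16
```

```text
scene ruler [0.5258 0.0657 0.1551] 0.89
scene ruler_front [ 0.5161 -0.0561  0.1604] 0.68
scene ruler_rear [0.5321 0.1821 0.1584] 0.72
scene eraser [0.5097 0.182  0.068 ] 0.69
top ruler [0.5211 0.0668 0.1563] 0.69
top ruler_rear [0.5287 0.1833 0.1651] 0.78
top eraser [0.507  0.1826 0.0685] 0.76
t 12.75 p [0.5207 0.0443 0.1602] F [-0.9  0.2 -0.3] g 0.02030006402499623 58.775251507759094
[[ 0.076  0.997  0.013]
 [ 0.982 -0.077  0.173]
 [ 0.174 -0.    -0.985]]
q [ 0.27  0.45 -0.41  1.93  0.01  0.76 -0.19]
tool shift [0.0007 0.0003 0.0003]
```

View pics/scene6.png

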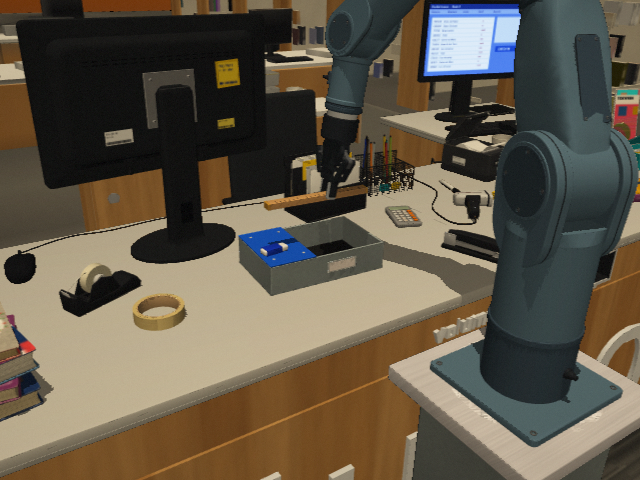

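The ruler is held level at (265-365, 190-207), above the tray and clear of it. The eraser (275,248), calculator, tape and stapler have not moved.

```bash
python3 -c "
from h import *
print(job.finish_job())"
```

```text
the job is handed in; nothing more can be done
None
```

The ruler is out of the tray and the job is handed in: the gripper holds it still and roughly level about 9 cm above the rim, and the eraser, calculator, tape roll and stapler have not visibly moved.

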